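# Clear the offcuts into the tub and snap its lid on

## Task

Clear up after sawing: put every offcut that lies on the sawing board into the grey tub, then set the tub's lid on it and press it down past its catches until it sits level and fully home on the rim. Leave the bracket, the jar and the tools where they are.

Things in the scene. Friction and masses are not known exactly. Their poses are not given: they have to be found in the camera images.
- board: Fixed plywood sawing board, 320 x 460 x 18 mm (x, y, z), flat on the bench; its top is 18 mm above the bench. Origin at the centre of its underside. The offcuts start spread over it, with some things that are not offcuts
- offcut_a: Pale softwood offcut block, 60 x 38 x 34 mm. Origin at the centre of its underside as it was built (the face it starts on), z up through it; x, y, z are the edges in the order of the sizes.
- offcut_b: Plywood offcut with striped edges, 56 x 46 x 27 mm. Origin at the centre of its underside as it was built (the face it starts on), z up through it; x, y, z are the edges in the order of the sizes.
- offcut_c: Sawn-off stub of square steel tube, 50 x 30 x 30 mm, 3 mm wall, hollow along x. Origin at the centre of its underside as it was built (the face it starts on), z up through it; x, y, z are the edges in the order of the sizes.
- offcut_d: Dark hardwood batten end, 62 x 32 x 24 mm. Origin at the centre of its underside as it was built (the face it starts on), z up through it; x, y, z are the edges in the order of the sizes.
- offcut_e: Pale wood block with a step sawn out, 58 x 40 x 36 mm: the half at -x is 36 mm high, the half at +x only 18 mm. Origin at the centre of its underside as it was built (the face it starts on), z up through it; x, y, z are the edges in the order of the sizes.
- offcut_f: Mid-brown wood block, almost a cube, 42 x 42 x 40 mm. Origin at the centre of its underside as it was built (the face it starts on), z up through it; x, y, z are the edges in the order of the sizes.
- offcut_g: Stub of solid square aluminium bar, 46 x 32 x 32 mm. Origin at the centre of its underside as it was built (the face it starts on), z up through it; x, y, z are the edges in the order of the sizes.
- offcut_h: Brown speckled chipboard offcut, 54 x 44 x 22 mm. Origin at the centre of its underside as it was built (the face it starts on), z up through it; x, y, z are the edges in the order of the sizes. Each of the eight offcuts weighs 35 to 170 g; six to eight of them are there in any run, the others read None from the start
- tub: Grey open plastic offcut tub, fixed to the bench: outside 200 (x) x 150 (y) x 150 mm high, walls and floor 6 mm. Origin at the centre of its underside, z up. Pressed fully home, the lid's plate lies on the rim and the lid's origin is 128 mm above this origin; resting loose on the catches it is about 142 mm above
- tub_rim (a point): Centre of the tub's mouth (188 x 138 mm inside), level with the rim, 150 mm above its underside. Inside each long wall, 12 mm below the rim and 50 mm either side of the middle, two rounded white spring catches stand 7 mm into the mouth; the lid's bead pushes them outward (12 to 15 N in all), then they hold the lid down
- lid: Grey lid, 0.16 to 0.25 kg, right way up on the bench at the start: plate 210 (x) x 160 (y) x 5 mm (z = 22 to 27 mm), below it a plug frame 181 x 131 mm with a rounded bead (radius 5 mm) round its lower edge that enters the tub's mouth with 3.5 mm play each side. Fits either way round, long side along the tub's. Origin at the centre of its underside (bottom of the bead), z up
- lid_top (a point): Centre of the top of the lid's handle, 61 mm above the lid's underside. The handle is a solid block 80 (x) x 22 (y) x 34 mm high in the middle of the plate
- bracket: Finished steel angle bracket, 40 (x) x 140 (y) x 40 mm high, lying on the board's far part; not an offcut, stays. Origin at the centre of its underside
- jar: Glue jar, 48 mm across, 70 mm high, standing on the board's far left part; stays. Origin at the centre of its underside
- screwdriver: Screwdriver lying on the bench beyond the far edge of the board; stays. Origin under its middle
- wrench: Wrench lying on the bench between the robot and the board; stays. Origin under its middle
- hammer: Hammer lying on the far side of the bench; stays. Origin under its middle
- tape: Tape measure, 60 x 34 x 58 mm high, standing on the near side of the bench; stays. Origin at the centre of its underside
- file: File with a wooden handle, lying near the left of the robot; stays. Origin near its middle
Not all that is in view belongs to the job. Leave any blue or purple look-alike of the offcut_f alone.

How it is judged:
By the outcome, as a careful person would: the job done as asked, in the order asked, and still so for the second after the job is handed in, with the robot touching nothing.
Of offcut_a, offcut_b, offcut_c, offcut_d, offcut_e, offcut_f, offcut_g, offcut_h only 6 to 8 are there at a start; the rules pass over those that are not, and their reading is None.
At some moment in a run one of offcut_a, offcut_b, offcut_c, offcut_d, offcut_e, offcut_f, offcut_g, offcut_h, lid may be knocked a few centimetres aside while the robot is not near it.
Once in a run the grip may slacken for a moment while it holds something.
It also fails if it takes over 210 s, if anything falls off the work surface, if the arm or the gripper's body presses on something with over 40 N, if the wrist force passes 120 N, or if a joint passes its speed limit or range.

## Robot

A 7-joint arm with a two-finger parallel gripper is mounted at the origin on the work surface. World frame = base frame: x ahead of the robot, y to its left, z up, the work surface at z = 0. Lengths are in mm, angles in rad, forces in N, time in s.
With the tool pointing down it reaches from about 425 to 950 mm from the base axis. Payload 16.7 kg.
Tool frame: the origin (TCP) lies on the centre line of the jaws, within the pads' length; the fingertips stand 11 mm ahead of it and the grasp point (between the pads) lies 8 mm behind it; z points along the fingers, y is the direction in which the jaws open and shut (so a half turn about z gives the same grasp; the last joint's range is limited). The gripper opens to 94 mm and grips with 3 to 60 N. Pads are 16 mm wide; open, the fingers measure 119 mm over their backs; the gripper's body (75 mm by 177 mm) begins 78 mm behind the grasp point.
Start: joints at [0.986, 0.426, 0.074, 1.606, -0.034, 1.111, -0.067], TCP at [284.907, -611.883, 186.367] pointing down, gripper open.
Joint ranges: [-2.85, 2.85], [-0.5, 2.14], [-1.23, 1.37], [0.21, 2.46], [-1.02, 4.16], [0.16, 2.05], [-2.73, 2.73]. Speed limits (rad/s): [1.89, 1.89, 2.39, 2.39, 3.01, 3.01, 3.01].

## Interface

Orientations are given as a 3x3 rotation matrix whose columns are the frame's x, y, z axes.
In Python, from cell import arm, vision gives the robot as it stands. The module is installed in compiled form; this text tells all that it offers.
- The arm moves only by the shell command python3 -m inch 'ROWS' [FORCE]. ROWS is JSON, a list of rows, each a list of 3 entries, a list of its own where there are three numbers: the shift along the tool's x, y, z in cm, then the turn, a rotation vector about the tool's x, y, z in degrees, then the opening, from 0 (shut) to 1 (fully open). In form: [[[dx, dy, dz], [wx, wy, wz], gripper], ...]. A call has 1 to 5 rows; each row is the pose to reach, as a shift and turn from the pose measured when the call began, along the tool's axes at that moment; what a row does not reach only later rows make up. A row lasts 1/10 s, in which the tool goes at most 50 mm and 8.59 degrees, less where a joint would pass 70% of its speed; a pose out of reach is approached as far as the arm can. A call with a gripper value outside its range is refused whole. The fingers move at their own pace and stop on an object; FORCE is the grip in N (left out, the last holds). Time passes only in rows, so rows that repeat a pose let the fingers close. It gives the time, the measured TCP pose, the force and the opening at its end, in the units of the state.
- arm.sense(): the state, without advancing time (a new reading comes with each control period).
- vision.snapshot(name): name is "side" or "top"; returns a dict with "image" (480x640x3 uint8, blue, green, red), "fx", "fy", "cx", "cy" (pixels), "origin" and "attitude" of the camera in the world. Camera axes: x right, y up, looking along -z (the intrinsics and any distortion apply to the point x, -y, -z); pixel columns grow to the right and rows downward; lengths in mm; the calibration is good to about 2 mm. A picture is of the moment at which its call begins. There is no depth.
- arm.hand_in(): hands the job in, once; it reports no verdict.
The state is a dict: "time": time; "qpos": joint angles; "joint_velocities": joint speeds; "joint_torque": joint torques, N m; "position": TCP position; "orientation": TCP orientation; "contact_force": force on the tool from outside, world axes, zero at the start; "wrist_torque": the same for the moment, N m; "grip_width": finger opening in mm.
Only numpy, scipy, OpenCV 4.12 (cv2) and the standard library are available. Lean on these libraries where they do the work, as an engineer would, in place of code of your own. Each camera call takes 0.05 s, during which the arm holds its last target. There are 200 camera calls.

## Working session

There is one attempt and no reset: what is moved stays moved. The work goes in short steps, Python scripts to look and compute and a shell command to move; the robot and the scene stay as the last step left them, time stands still between calls to the robot, and variables do not carry over. Pictures are saved under pics/ and viewed, about 12 in all and at most 16, crops included, and the job is handed in when it is done.

```bash
mkdir -p pics; cat > h.py <<'E'
import numpy as np,cv2
from cell import arm,vision
def snap(n,f):
    s=vision.snapshot(n); cv2.imwrite('pics/'+f,s['image']); np.save('/tmp/'+n+'.npy',s,allow_pickle=True); return s
def ray(s,u,v):
    d=np.array([(u-s['cx'])/s['fx'],-(v-s['cy'])/s['fy'],-1.]); return np.array(s['origin']),np.array(s['attitude'])@d
def onz(s,u,v,z):
    o,d=ray(s,u,v); return (o+d*(z-o[2])/d[2]).round(1)
E
python3 - <<'E'
from h import *
for n in('top','side'):
    s=snap(n,n+'1.png'); print(n,{k:(np.array(s[k]).round(3).tolist() if k!='image' else 0) for k in s})
st=arm.sense(); print({k:np.array(st[k]).round(3).tolist() for k in st})
E
ls
```

```text
top {'image': 0, 'fx': 441.614, 'fy': 441.614, 'cx': 320.866, 'cy': 242.758, 'origin': [375.391, -61.755, 1083.353], 'attitude': [[-0.013, 0.988, -0.151], [-1.0, -0.015, -0.01], [-0.012, 0.151, 0.988]]}
side {'image': 0, 'fx': 616.078, 'fy': 616.078, 'cx': 321.296, 'cy': 239.179, 'origin': [451.379, 1225.313, 1036.855], 'attitude': [[-0.999, 0.025, -0.038], [-0.045, -0.587, 0.808], [-0.002, 0.809, 0.587]]}
{'time': 0.1, 'qpos': [0.985, 0.427, 0.074, 1.607, -0.034, 1.111, -0.067], 'joint_velocities': [-0.0, -0.002, 0.001, -0.0, 0.001, -0.0, 0.001], 'joint_torque': [0.009, -93.746, 3.677, -45.504, -0.049, 0.017, -0.0], 'position': [284.738, -611.533, 185.731], 'orientation': [[0.907, 0.422, -0.001], [0.422, -0.907, 0.001], [-0.0, -0.001, -1.0]], 'contact_force': [1.073, -0.803, 0.118], 'wrist_torque': [0.011, 0.031, 0.017], 'grip_width': 94.138}
h.py
pics
```

View pics/top1.png

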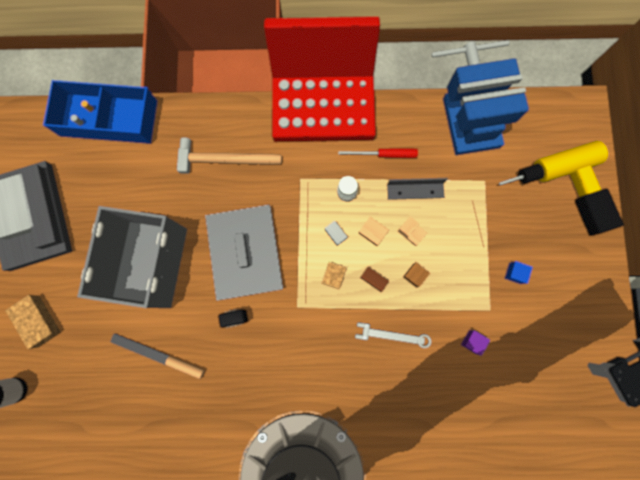

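View pics/side1.png

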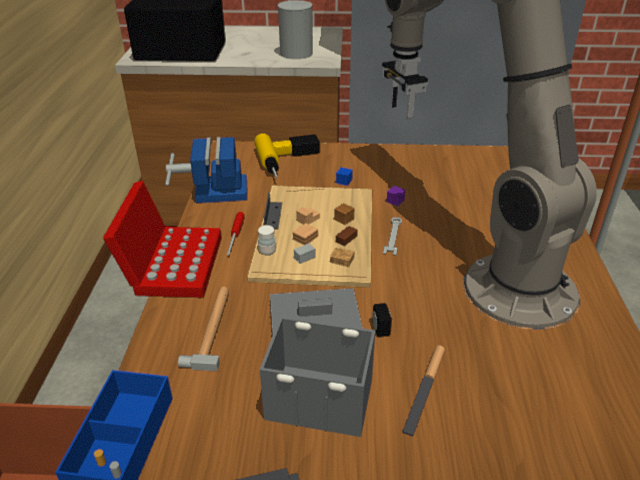

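Six offcuts are on the board (top view): silver (337,233), two pale (374,231) and (411,231), chipboard (334,274), dark (375,279) and brown cube (416,274). The blue (518,272) and purple (476,341) cubes off the board are look-alikes to leave. I'll confirm with an enlarged crop and measure.

```bash
cat > meas.py <<'E'
from h import *
def blobs(s):
    im=s['image']; hsv=cv2.cvtColor(im,cv2.COLOR_BGR2HSV).astype(int)
    # board-colour model: median inside board
    roi=np.zeros(im.shape[:2],bool); roi[212:300,312:475]=True
    lab=cv2.cvtColor(im,cv2.COLOR_BGR2LAB).astype(float)
    med=np.median(lab[roi],axis=0)
    m=((np.abs(lab-med)*[.7,1.2,1.2]).sum(2)>22)&roi
    m=cv2.morphologyEx(m.astype(np.uint8),cv2.MORPH_OPEN,np.ones((3,3)))
    cs,_=cv2.findContours(m,cv2.RETR_EXTERNAL,cv2.CHAIN_APPROX_NONE)
    return m,[c for c in cs if cv2.contourArea(c)>80]
if __name__=='__main__':
    s=np.load('/tmp/top.npy',allow_pickle=True).item()
    m,cs=blobs(s)
    for c in cs:
        r=cv2.minAreaRect(c)
        w=[onz(s,*p,18+30)[:2] for p in cv2.boxPoints(r)]
        wr=cv2.minAreaRect(np.array(w,np.float32))
        print(np.round(r[0]),'ctr',np.round(wr[0]),'size',np.round(wr[1]),'ang',round(wr[2],1), 'col',np.round(cv2.mean(s['image'],cv2.drawContours(np.zeros_like(m),[c],-1,1,-1))[:3]))
    b=s['image'][170:320,290:500]; b=cv2.resize(b,None,fx=3.5,fy=3.5,interpolation=cv2.INTER_CUBIC)
    mm=cv2.resize(m[170:320,290:500],None,fx=3.5,fy=3.5,interpolation=0)
    cc,_=cv2.findContours(mm,0,1); cv2.drawContours(b,cc,-1,(255,0,0),1)
    cv2.imwrite('pics/crop1.png',b)
    for name,uv,z in [('tub nl',(82,298),150),('board',(299,180),18),('board',(486,180),18),('board',(490,309),18),('board',(297,308),18)]: print(name,onz(s,*uv,z))
E
python3 meas.py; python3 - <<'E'
import cv2
a=cv2.imread('pics/top1.png')[190:320,70:300]
cv2.imwrite('pics/crop2.png',cv2.resize(a,None,fx=3.4,fy=3.4,interpolation=cv2.INTER_CUBIC))
E
```

```text
[375. 279.] ctr [ 446. -176.] size [68. 41.] ang 53.3 col [ 59.  97. 146.]
[416. 275.] ctr [ 454. -273.] size [49. 54.] ang 49.7 col [ 65. 119. 169.]
[335. 275.] ctr [456. -83.] size [48. 59.] ang 71.8 col [ 92. 158. 207.]
[336. 233.] ctr [557. -88.] size [54. 37.] ang 35.6 col [172. 192. 194.]
tub nl [407.5 453.2 150. ]
board [697.3   1.1  18. ]
board [ 689.6 -463.5   18. ]
board [ 372.9 -451.    18. ]
board [381.3   7.7  18. ]
```

View pics/crop1.png

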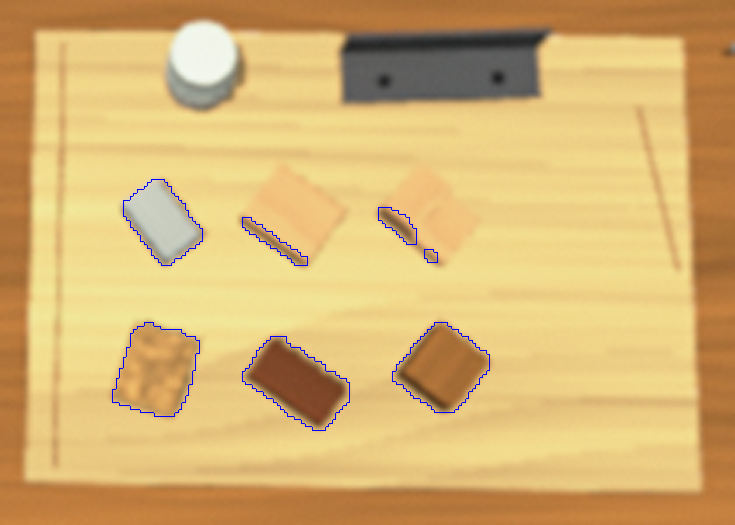

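View pics/crop2.png

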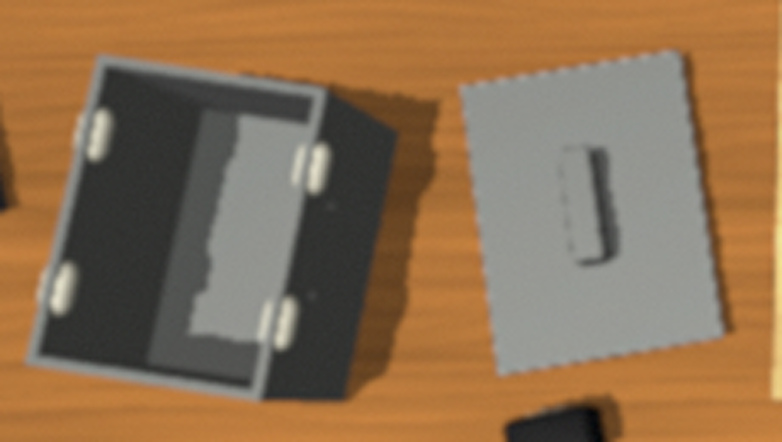

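Crop shows silver g/c at (336,233), pale a/b (374,231), stepped e (412,231), chipboard h, dark d and cube f; no blue or purple one on the board. The tub mouth and lid are clear too. A side crop should tell the rest.

```bash
python3 - <<'E'
from h import *
s=np.load('/tmp/top.npy',allow_pickle=True).item(); t=np.load('/tmp/side.npy',allow_pickle=True).item()
def quad(n,pts,sc,off,z):
    P=np.array([onz(s,off[0]+(p[0]-1)/sc,off[1]+(p[1]-1)/sc,z)[:2] for p in pts])
    e=np.roll(P,-1,0)-P
    print(n,'c',P.mean(0).round(1),'len',np.linalg.norm(e,axis=1).round(),'ang',np.degrees(np.arctan2(e[:,1],e[:,0])).round(1))
o=(290,170)
quad('g',[(160,180),(203,235),(168,262),(125,207)],3.5,o,50)
quad('ab',[(285,165),(347,212),(308,258),(245,217)],3.5,o,48)
quad('e',[(425,165),(481,220),(440,263),(384,208)],3.5,o,50)
quad('h',[(148,324),(199,341),(173,415),(114,400)],3.5,o,40)
quad('d',[(277,340),(348,385),(320,427),(248,375)],3.5,o,42)
quad('f',[(441,323),(488,363),(447,408),(400,368)],3.5,o,58)
o=(70,190)
quad('tub',[(97,57),(327,90),(260,398),(30,362)],3.4,o,150)
quad('lid',[(460,87),(680,52),(728,335),(498,375)],3.4,o,27)
quad('handle',[(561,148),(587,146),(603,262),(578,265)],3.4,o,61)
a=t['image'][180:400,240:400]
cv2.imwrite('pics/crop3.png',cv2.resize(t['image'][180:290,245:380],None,fx=5,fy=5,interpolation=cv2.INTER_CUBIC))
E
```

```text
g c [556.5 -89.3] len [48. 30. 48. 30.] ang [-143.5  127.2   36.7  -52.8]
ab c [ 561.  -179.2] len [53. 42. 51. 45.] ang [-128.9  138.6   55.4  -38.4]
e c [ 558.5 -271.2] len [53. 41. 53. 41.] ang [-136.9  135.    43.3  -44.7]
h c [456.2 -84. ] len [36. 53. 41. 56.] ang [-109.3  159.4   75.   -25. ]
d c [ 446.8 -177.6] len [56. 34. 59. 31.] ang [-123.5  144.5   53.1  -40.9]
f c [ 455.1 -272.6] len [40. 41. 40. 41.] ang [-132.3  135.9   48.   -43.8]
tub c [496.3 372.7] len [151. 197. 147. 196.] ang [-99.1 170.1  80.6  -8.7]
lid c [518.1 135.6] len [160. 207. 163. 209.] ang [ -81.6 -170.4   99.     8.8]
handle c [517.2 135.5] len [18. 82. 17. 83.] ang [ -86.2 -171.5   96.3    9.1]
```

View pics/crop3.png

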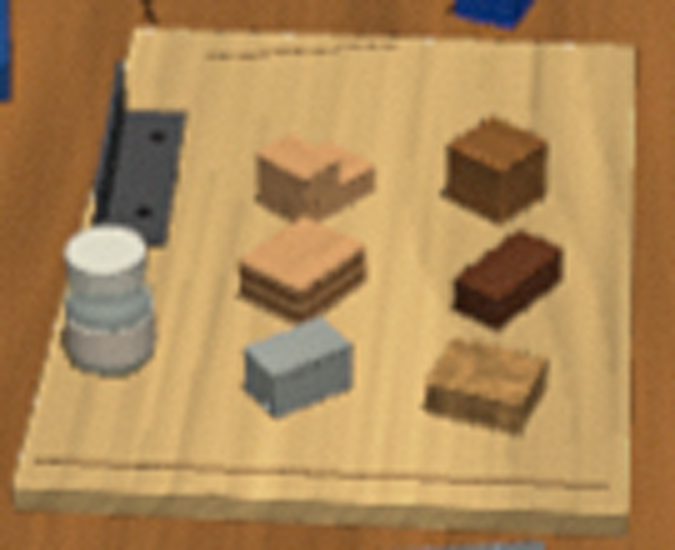

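Side crop identifies: e (stepped; high half toward +x+y), b (striped ply), g (solid aluminium), f, d, h. Offcuts a and c are absent. I'll start with f.

```bash
cat > go.py <<'E'
# go.py "x y z yaw" ... : world waypoints (yaw = angle of tool y) -> shifts cm / turn deg per call in tool axes
import sys
from h import *
from scipy.spatial.transform import Rotation as Ro
st=arm.sense(); p=np.array(st['position']); R=np.array(st['orientation'])
print('t',round(st['time'],1),'at',p.round(1),'yaw',np.degrees(np.arctan2(R[1,1],R[0,1])).round(1),'grip',round(float(st['grip_width']),1),'F',np.round(st['contact_force'],1))
for w in sys.argv[1:]:
    x,y,z,a=map(float,w.split()); T=np.array([x,y,z]); a=np.radians(a)
    c,s=np.cos(a),np.sin(a); Rt=np.array([[-s,c,0],[c,s,0],[0,0,-1.]])
    if np.linalg.det(Rt)<0: Rt[:,0]*=-1
    rv=Ro.from_matrix(R.T@Rt).as_rotvec(degrees=True); d=T-p
    n=max(1,int(np.ceil(max(np.linalg.norm(d)/200,np.linalg.norm(rv)/34))))
    for k in range(n):
        print(w,'|',(R.T@d/n/10).round(2).tolist(),(rv/n).round(1).tolist())
        R=R@Ro.from_rotvec(rv/n,degrees=True).as_matrix()
    p=T;R=Rt
E
python3 go.py "455 -273 130 -43" "455 -273 35 -43"
```

```text
t 0.1 at [ 284.7 -611.5  185.7] yaw -65.0 grip 94.1 F [ 1.1 -0.8  0.1]
455 -273 130 -43 | [14.86, -11.75, 2.8] [-0.0, -0.0, -11.0]
455 -273 130 -43 | [16.83, -8.69, 2.79] [-0.0, -0.0, -11.0]
455 -273 35 -43 | [0.0, 0.0, 9.5] [0.0, 0.0, 0.0]
```

```bash
python3 -m inch '[[[14.9,-11.7,2.8],[0,0,-11],0.8],[[14.9,-11.7,2.8],[0,0,-11],0.8],[[14.9,-11.7,2.8],[0,0,-11],0.8],[[14.9,-11.7,2.8],[0,0,-11],0.8],[[14.9,-11.7,2.8],[0,0,-11],0.8]]' 
python3 go.py "455 -273 130 -43"
```

```text
time: 0.6
position: [373.3, -436.9, 157.1]
orientation: [[0.805, 0.593, -0.001], [0.593, -0.805, 0.004], [0.002, -0.003, -1.0]]
contact_force: [-0.1, -0.5, 0.5]
grip_width: 75.1
t 0.6 at [ 373.3 -436.9  157.1] yaw -53.6 grip 75.1 F [-0.1 -0.5  0.5]
455 -273 130 -43 | [16.29, -8.35, 2.76] [-0.2, -0.1, -10.6]
```

```bash
python3 -m inch '[[[16.3,-8.35,2.8],[0,0,-10.6],0.8],[[16.3,-8.35,2.8],[0,0,-10.6],0.8],[[16.3,-8.35,2.8],[0,0,-10.6],0.8],[[16.3,-8.35,2.8],[0,0,-10.6],0.8],[[16.3,-8.35,2.8],[0,0,-10.6],0.8]]' >/dev/null
python3 -m inch '[[[0,0,5],[0,0,0],0.8],[[0,0,5],[0,0,0],0.8]]' >/dev/null
python3 go.py "455 -273 36 -43"
```

```text
t 1.3 at [ 454.3 -266.    74.9] yaw -42.6 grip 75.4 F [-0.7  0.4 -0. ]
455 -273 36 -43 | [-0.47, 0.57, 3.89] [-0.6, -0.1, 0.4]
```

```bash
python3 -m inch '[[[-0.5,0.6,3.7],[-0.6,0,0.4],0.8],[[-0.5,0.6,3.9],[-0.6,0,0.4],0.8],[[-0.5,0.6,3.9],[-0.6,0,0.4],0.8]]' | head -2
python3 -m inch '[[[0,0,0],[0,0,0],0.2],[[0,0,0],[0,0,0],0.2],[[0,0,0],[0,0,0],0.2],[[0,0,0],[0,0,0],0.2],[[0,0,0],[0,0,0],0.2]]' 35
python3 -m inch '[[[0,0,-5],[0,0,0],0.2],[[0,0,-10],[0,0,0],0.2],[[0,0,-15],[0,0,0],0.2],[[0,0,-18],[0,0,0],0.2],[[0,0,-18],[0,0,0],0.2]]' >/dev/null
python3 go.py "500 360 215 -9.5" "500 360 100 -9.5"
```

```text
time: 1.6
position: [454.4, -273.9, 36.6]
time: 2.1
position: [454.7, -274.0, 37.1]
orientation: [[0.683, 0.731, -0.0], [0.731, -0.683, 0.002], [0.001, -0.002, -1.0]]
contact_force: [-0.8, 0.5, 6.3]
grip_width: 40.7
t 2.6 at [ 456.7 -275.3  221.6] yaw -43.1 grip 40.8 F [ 0.5 -0.1 -1. ]
500 360 215 -9.5 | [12.34, -10.05, 0.15] [0.1, -0.0, -8.4]
500 360 215 -9.5 | [13.68, -8.14, 0.16] [0.1, -0.0, -8.4]
500 360 215 -9.5 | [14.72, -6.06, 0.17] [0.1, -0.0, -8.4]
500 360 215 -9.5 | [15.45, -3.85, 0.17] [0.1, -0.0, -8.4]
500 360 100 -9.5 | [0.0, 0.0, 11.5] [0.0, 0.0, 0.0]
```

```bash
python3 -m inch '[[[12.3,-10,0],[0,0,-8.4],0.2],[[12.3,-10,0],[0,0,-8.4],0.2],[[12.3,-10,0],[0,0,-8.4],0.2],[[12.3,-10,0],[0,0,-8.4],0.2]]' >/dev/null
python3 -m inch '[[[13.7,-8.1,0],[0,0,-8.4],0.2],[[13.7,-8.1,0],[0,0,-8.4],0.2],[[13.7,-8.1,0],[0,0,-8.4],0.2],[[13.7,-8.1,0],[0,0,-8.4],0.2]]' >/dev/null
python3 -m inch '[[[14.7,-6,0],[0,0,-8.4],0.2],[[14.7,-6,0],[0,0,-8.4],0.2],[[14.7,-6,0],[0,0,-8.4],0.2],[[14.7,-6,0],[0,0,-8.4],0.2]]' | grep grip
python3 go.py "475 377 215 -9.5" "475 377 100 -9.5"
```

```text
grip_width: 40.4
t 3.8 at [485.7 215.8 220.4] yaw -16.9 grip 40.4 F [ 0.7 -0.1 -0.6]
475 377 215 -9.5 | [15.12, -5.71, 0.58] [0.2, -0.2, -7.4]
475 377 100 -9.5 | [0.0, 0.0, 11.5] [0.0, 0.0, 0.0]
```

```bash
python3 -m inch '[[[15.1,-5.7,0.5],[0,0,-7.4],0.2],[[15.1,-5.7,0.5],[0,0,-7.4],0.2],[[15.1,-5.7,0.5],[0,0,-7.4],0.2],[[15.1,-5.7,0.5],[0,0,-7.4],0.2],[[15.1,-5.7,0.5],[0,0,-7.4],0.2]]' | head -2
python3 -m inch '[[[0,0,5],[0,0,0],0.2],[[0,0,10],[0,0,0],0.2],[[0,0,13.5],[0,0,0],0.2],[[0,0,13.5],[0,0,0],0.2]]' 
python3 -m inch '[[[0,0,0],[0,0,0],0.7],[[0,0,0],[0,0,0],0.7],[[0,0,0],[0,0,0],0.7]]' | grep grip
python3 -m inch '[[[0,0,-5],[0,0,0],0.7],[[0,0,-10],[0,0,0],0.7],[[0,0,-13.5],[0,0,0],0.7],[[0,0,-13.5],[0,0,0],0.7]]' >/dev/null
cat > chk.py <<'E'
import sys
from h import *
import os
s=snap('top',sys.argv[1]); a=cv2.imread('pics/top1.png').astype(int); d=np.abs(s['image'].astype(int)-a).mean(2)
for n,(u,v) in dict(g=(337,233),b=(374,231),e=(411,231),h=(334,274),d=(375,279),f=(416,274),lid=(243,250)).items():
    r=40 if n=='lid' else 14
    print(n,d[v-r:v+r,u-r:u+r].mean().round(1),end='  ')
print()
E
python3 chk.py t2.png
python3 go.py "446 -177 150 -36" "446 -177 34 -36"
```

```text
time: 4.3
position: [473.6, 379.1, 214.6]
time: 4.7
position: [472.2, 375.3, 74.8]
orientation: [[0.163, 0.987, -0.004], [0.987, -0.163, -0.002], [-0.003, -0.004, -1.0]]
contact_force: [0.1, -0.5, -0.2]
grip_width: 40.4
grip_width: 61.1
g 6.9  b 6.2  e 6.2  h 11.2  d 5.4  f 49.3  lid 36.2  
t 5.5 at [474.8 376.9 215.7] yaw -9.4 grip 65.7 F [-0.  -1.1 -0.3]
446 -177 150 -36 | [-18.38, 2.06, 2.15] [0.0, -0.1, 8.9]
446 -177 150 -36 | [-17.84, 4.87, 2.16] [0.0, -0.1, 8.9]
446 -177 150 -36 | [-16.87, 7.56, 2.18] [0.0, -0.1, 8.9]
446 -177 34 -36 | [0.0, 0.0, 11.6] [0.0, 0.0, 0.0]
```

View pics/t2.png

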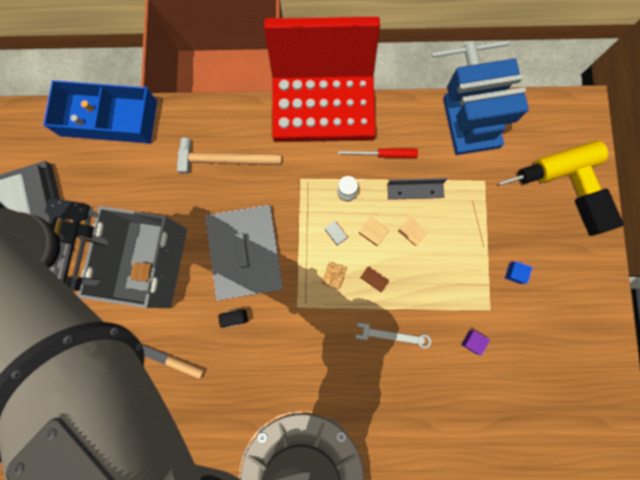

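f is in the tub at (140,270); the rest hasn't moved. Next is d.

```bash
python3 -m inch '[[[-18.4,2,1],[0,0,8.9],0.7],[[-18.4,2,1],[0,0,8.9],0.7],[[-18.4,2,1],[0,0,8.9],0.7],[[-18.4,2,1],[0,0,8.9],0.7]]' >/dev/null
python3 -m inch '[[[-17.8,4.9,2],[0,0,8.9],0.7],[[-17.8,4.9,2],[0,0,8.9],0.7],[[-17.8,4.9,2],[0,0,8.9],0.7],[[-17.8,4.9,2],[0,0,8.9],0.7]]' >/dev/null
python3 -m inch '[[[-16.9,7.5,3],[0,0,8.9],0.7],[[-16.9,7.5,3],[0,0,8.9],0.7],[[-16.9,7.5,3],[0,0,8.9],0.7],[[-16.9,7.5,3],[0,0,8.9],0.7]]' >/dev/null
python3 go.py "446 -177 90 -36" "446 -177 34 -36"
```

```text
t 6.7 at [ 440.9 -186.   153.6] yaw -36.4 grip 66.2 F [ 0.7 -0.3  0.3]
446 -177 90 -36 | [1.02, -0.14, 6.36] [0.2, -0.1, -0.4]
446 -177 34 -36 | [0.0, 0.0, 5.6] [0.0, 0.0, 0.0]
```

```bash
python3 -m inch '[[[1,-0.1,4],[0.2,0,-0.4],0.7],[[1,-0.1,8],[0.2,0,-0.4],0.7],[[1,-0.1,11.9],[0.2,0,-0.4],0.7],[[1,-0.1,12],[0.2,0,-0.4],0.7]]' | head -2
python3 -m inch '[[[0,0,0],[0,0,0],0.1],[[0,0,0],[0,0,0],0.1],[[0,0,0],[0,0,0],0.1],[[0,0,0],[0,0,0],0.1],[[0,0,0],[0,0,0],0.1]]' 35 | tail -2
python3 -m inch '[[[0,0,-5],[0,0,0],0.1],[[0,0,-10],[0,0,0],0.1],[[0,0,-15],[0,0,0],0.1],[[0,0,-18],[0,0,0],0.1],[[0,0,-18],[0,0,0],0.1]]' >/dev/null
python3 go.py "520 370 215 -9.5" 
```

```text
time: 7.05
position: [443.2, -176.3, 29.8]
contact_force: [0.1, -0.6, -0.5]
grip_width: 29.2
t 8.1 at [ 446.8 -177.9  215.4] yaw -36.0 grip 9.6 F [ 1.3 -1.6  0.6]
520 370 215 -9.5 | [16.21, -8.76, 0.04] [0.0, -0.0, -8.8]
520 370 215 -9.5 | [17.36, -6.17, 0.03] [0.0, -0.0, -8.8]
520 370 215 -9.5 | [18.11, -3.43, 0.02] [0.0, -0.0, -8.8]
```

The grip reads 9.6, so d was not held. I'll look.

```bash
python3 - <<'E'
from h import *
s=snap('top','t3.png'); t=snap('side','s3.png')
a=cv2.resize(s['image'][170:320,290:500],(525,375),interpolation=2); b=cv2.resize(t['image'][180:290,245:380],(460,375),interpolation=2)
c=np.hstack([a,b]); cv2.imwrite('pics/c3.png',cv2.resize(c,None,fx=.8,fy=.8))
E
```

```text
(no output)
```

View pics/c3.png

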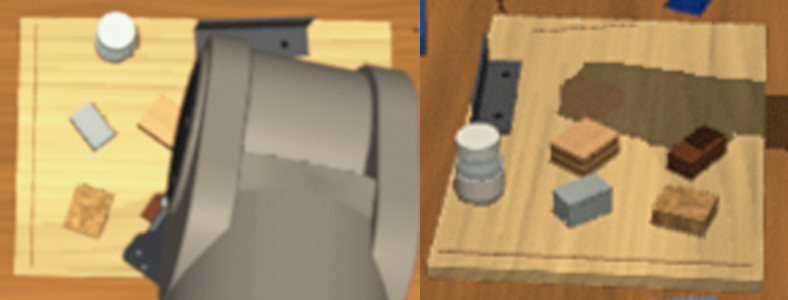

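d is still on the board at about its old place (side crop (700,150)). I'll measure its shift in the side view.

```bash
python3 - <<'E'
from h import *
t=np.load('/tmp/side.npy',allow_pickle=True).item()
for im in (cv2.imread('pics/side1.png'),t['image']):
    h=cv2.cvtColor(im,cv2.COLOR_BGR2HSV); m=((h[...,2]<125)&(h[...,1]>110)&(h[...,0]<14)).astype(np.uint8); 
    R=np.zeros_like(m); R[220:260,330:362]=1; m*=R
    cs,_=cv2.findContours(m,0,1); c=max(cs,key=cv2.contourArea); M=cv2.moments(c); u,v=M['m10']/M['m00'],M['m01']/M['m00']
    print(round(u,1),round(v,1),cv2.contourArea(c),cv2.boundingRect(c),onz(t,u,v,34))
    cr=im[222:258,325:367]; 
    globals().setdefault('L',[]).append(cv2.resize(cr,None,fx=9,fy=9,interpolation=2))
cv2.imwrite('pics/d.png',np.hstack(L))
E
python3 go.py "446 -177 90 -36" "446 -177 34 -36"
```

```text
346.1 235.3 213.5 (336, 227, 21, 18) [ 448.2 -176.3   34. ]
346.2 235.2 223.5 (336, 226, 22, 20) [ 448.  -176.7   34. ]
t 8.2 at [ 444.7 -177.4  211.3] yaw -36.0 grip 9.1 F [-0.3 -0.4 -0.4]
446 -177 90 -36 | [0.1, 0.13, 12.12] [-0.3, -0.0, 0.0]
446 -177 34 -36 | [0.0, 0.0, 5.6] [0.0, 0.0, 0.0]
```

View pics/d.png

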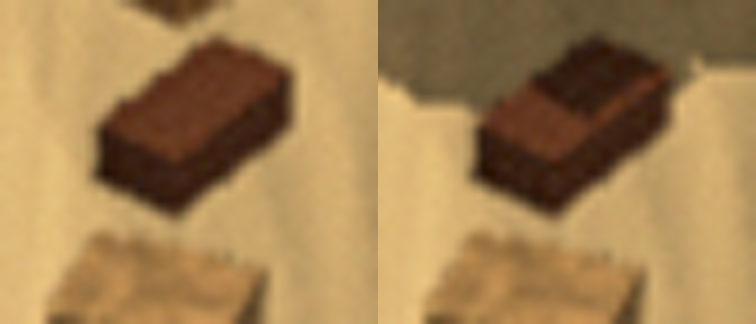

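d is unmoved, so the grip probably slackened or hadn't built up at the lift. I'll retry with a longer, firmer hold.

```bash
python3 -m inch '[[[0.1,0.1,1],[0,0,0],0.6],[[0.1,0.1,4],[0,0,0],0.6],[[0.1,0.1,8],[0,0,0],0.6],[[0.1,0.1,10],[0,0,0],0.6],[[0.1,0.1,10],[0,0,0],0.6]]' 45|tail -1
python3 -m inch '[[[0,0,0],[0,0,0],0.6],[[0,0,0],[0,0,0],0.6]]' | tail -1
python3 go.py "446 -177 33 -36"
```

```text
grip_width: 46.1
grip_width: 56.1
t 8.8 at [ 443.  -175.7  107.3] yaw -36.0 grip 56.1 F [ 0.3  0.  -0.9]
446 -177 33 -36 | [0.08, 0.41, 7.43] [-0.7, 0.1, 0.0]
```

```bash
python3 -m inch '[[[0.1,0.4,4],[-0.5,0,0],0.6],[[0.1,0.4,7.4],[-0.5,0,0],0.6],[[0.1,0.4,7.4],[-0.5,0,0],0.6],[[0.1,0.4,7.4],[-0.5,0,0],0.6]]' |head -2
python3 -m inch '[[[0,0,0],[0,0,0],0.1],[[0,0,0],[0,0,0],0.1],[[0,0,0],[0,0,0],0.1],[[0,0,0],[0,0,0],0.1],[[0,0,0],[0,0,0],0.1]]' 45 | tail -2
python3 -m inch '[[[0,0,0],[0,0,0],0.1],[[0,0,0],[0,0,0],0.1],[[0,0,0],[0,0,0],0.1]]' | tail -1
python3 -m inch '[[[0,0,-2],[0,0,0],0.1],[[0,0,-4],[0,0,0],0.1]]' | tail -1
```

```text
time: 9.25
position: [446.4, -176.8, 34.2]
contact_force: [0.1, -0.4, 0.2]
grip_width: 20.1
grip_width: 9.1
grip_width: 9.5
```

The fingers close on nothing at d's place. I'll look at them from the side now.

```bash
python3 go.py; python3 - <<'E'
from h import *
t=snap('side','s4.png'); 
cv2.imwrite('pics/c4.png',cv2.resize(t['image'][150:275,270:410],None,fx=4.8,fy=4.8,interpolation=2))
st=arm.sense(); p=np.array(st['position']);R=np.array(st['orientation'])
for n,q in (('tcp',p),('tip',p+R[:,2]*11)):
    c=np.array(t['attitude']).T@(q-t['origin']); print(n,t['cx']+t['fx']*c[0]/-c[2], t['cy']-t['fy']*c[1]/-c[2])
E
```

```text
t 10.2 at [ 446.1 -176.6   74.6] yaw -35.9 grip 9.5 F [-0.2 -0.4 -0.4]
tcp 346.60007354391706 222.2079914031483
tip 346.51716906838647 225.4916488684454
```

View pics/c4.png

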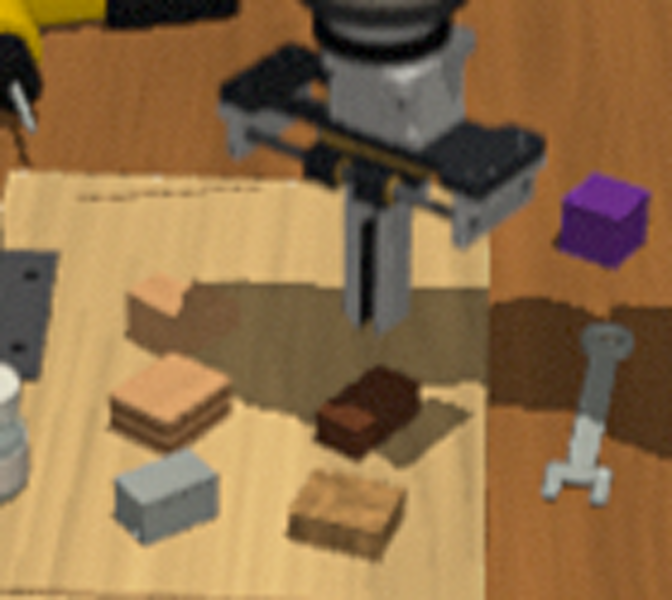

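```bash
python3 - <<'E'
from h import *
s=snap('top','t4.png'); t=np.load('/tmp/side.npy',allow_pickle=True).item()
def pr(t,q):
    c=np.array(t['attitude']).T@(np.array(q)-t['origin']); return np.round([t['cx']+t['fx']*c[0]/-c[2], t['cy']-t['fy']*c[1]/-c[2]],1)
p0=np.array([284.9,-611.7,175.]); y=np.array([.422,-.907,0])*50
print('start tips side',pr(t,p0+y),pr(t,p0-y),'top',pr(s,p0+y),pr(s,p0-y))
print('f in tub',onz(s,140,270,46))
a=cv2.imread('pics/side1.png')[60:130,370:440]; b=cv2.imread('pics/top1.png')[330:420,570:640]
cv2.imwrite('pics/c5.png',np.hstack([cv2.resize(a,(390,390),interpolation=2),cv2.resize(b,(390,390),interpolation=2)]))
E
```

```text
start tips side [392.3 116.2] [407.  128.6] top [624.8 341.3] [581.3 363.6]
f in tub [475.  377.1  46. ]
```

View pics/c5.png

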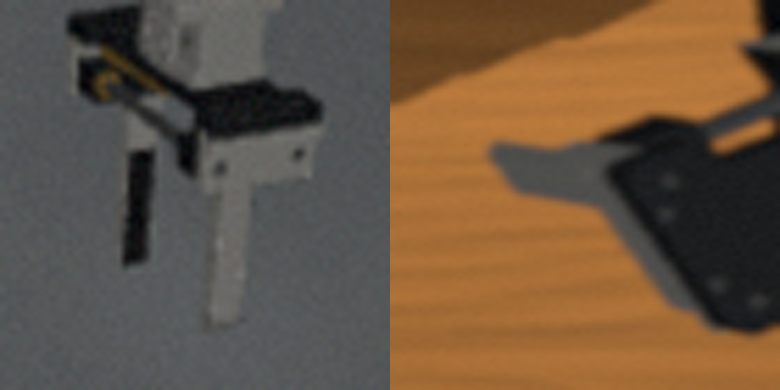

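The fingertips appear about 20–25 mm higher in both views than the TCP reading implies (x and y agree with where f landed). I'll go lower, feeling for contact.

```bash
python3 -m inch '[[[0,0,0],[0,0,0],0.6],[[0,0,0],[0,0,0],0.6],[[0,0,0],[0,0,0],0.6],[[0,0,2],[0,0,0],0.6],[[0,0,4],[0,0,0],0.6]]' |grep -E "pos|force|grip"
python3 -m inch '[[[0,0,0.6],[0,0,0],0.6],[[0,0,1.2],[0,0,0],0.6],[[0,0,1.2],[0,0,0],0.6]]' |grep -E "pos|force"
python3 go.py "446 -177 14 -36"
```

```text
position: [448.0, -177.4, 35.8]
contact_force: [-0.6, 0.1, -0.5]
grip_width: 45.7
position: [447.8, -177.3, 23.4]
contact_force: [0.4, 0.8, 0.2]
t 11.2 at [ 447.8 -177.3   23.4] yaw -36.0 grip 56.3 F [0.4 0.8 0.2]
446 -177 14 -36 | [-0.08, -0.16, 0.94] [-0.0, 0.0, 0.0]
```

Nominal tip height is now 12 mm, below the board top, with no contact, so the z reading is biased low. I'll feel further down.

```bash
python3 -m inch '[[[0,0,0.4],[0,0,0],0.6],[[0,0,0.4],[0,0,0],0.6]]' |grep -E "pos|force"
python3 -m inch '[[[0,0,0.4],[0,0,0],0.6],[[0,0,0.4],[0,0,0],0.6]]' |grep -E "pos|force"
python3 -m inch '[[[0,0,0.3],[0,0,0],0.6],[[0,0,0.3],[0,0,0],0.6]]' |grep -E "pos|force"
```

```text
position: [447.9, -177.3, 19.5]
contact_force: [0.1, 0.5, 0.3]
position: [447.8, -177.3, 15.3]
contact_force: [0.6, 0.0, 0.8]
position: [447.7, -177.3, 12.1]
contact_force: [0.8, -0.6, -0.7]
```

```bash
python3 -m inch '[[[0,0,0],[0,0,0],0.1],[[0,0,0],[0,0,0],0.1],[[0,0,0],[0,0,0],0.1],[[0,0,0],[0,0,0],0.1],[[0,0,0],[0,0,0],0.1]]' 40 | tail -2
python3 -m inch '[[[0,0,0],[0,0,0],0.1],[[0,0,0],[0,0,0],0.1]]' | tail -1
```

```text
contact_force: [-0.3, -0.1, 0.6]
grip_width: 31.5
grip_width: 31.2
```

Gripped (31.2). Lift and carry.

```bash
python3 -m inch '[[[0,0,-5],[0,0,0],0.1],[[0,0,-10],[0,0,0],0.1],[[0,0,-15],[0,0,0],0.1],[[0,0,-18],[0,0,0],0.1],[[0,0,-18],[0,0,0],0.1]]' |tail -1
python3 -m inch '[[[16.2,-8.8,0],[0,0,-8.8],0.1],[[16.2,-8.8,0],[0,0,-8.8],0.1],[[16.2,-8.8,0],[0,0,-8.8],0.1],[[16.2,-8.8,0],[0,0,-8.8],0.1]]' |tail -1
python3 -m inch '[[[17.4,-6.2,0],[0,0,-8.8],0.1],[[17.4,-6.2,0],[0,0,-8.8],0.1],[[17.4,-6.2,0],[0,0,-8.8],0.1],[[17.4,-6.2,0],[0,0,-8.8],0.1]]' |tail -1
python3 go.py "525 368 200 -9.5" "525 368 75 -9.5"
```

```text
grip_width: 31.5
grip_width: 31.3
grip_width: 31.4
t 13.8 at [496.6 194.2 194. ] yaw -18.2 grip 31.4 F [-0.   0.1 -0.7]
525 368 200 -9.5 | [17.4, -2.71, -0.62] [0.3, 0.0, -8.7]
525 368 75 -9.5 | [0.0, 0.0, 12.5] [0.0, 0.0, 0.0]
```

```bash
python3 -m inch '[[[17.4,-2.7,-0.6],[0.3,0,-8.6],0.1],[[17.4,-2.7,-0.6],[0.3,0,-8.7],0.1],[[17.4,-2.7,-0.6],[0.3,0,-8.7],0.1],[[17.4,-2.7,-0.6],[0.3,0,-8.7],0.1],[[17.4,-2.7,-0.6],[0.3,0,-8.7],0.1]]' |tail -1
python3 -m inch '[[[0,0,5],[0,0,0],0.1],[[0,0,10],[0,0,0],0.1],[[0,0,12],[0,0,0],0.1],[[0,0,12],[0,0,0],0.1]]' | grep -E "pos|grip"
python3 -m inch '[[[0,0,0],[0,0,0],0.5],[[0,0,0],[0,0,0],0.5],[[0,0,0],[0,0,0],0.5]]' | grep grip
python3 -m inch '[[[0,0,-5],[0,0,0],0.7],[[0,0,-10],[0,0,0],0.7],[[0,0,-12.5],[0,0,0],0.7],[[0,0,-12.5],[0,0,0],0.7]]' >/dev/null
python3 chk.py t5.png
python3 go.py "456 -84 130 70" "456 -84 13 70"
```

```text
grip_width: 31.7
position: [520.9, 370.4, 73.6]
grip_width: 31.7
grip_width: 46.5
g 9.4  b 8.4  e 8.4  h 32.3  d 68.4  f 51.6  lid 35.1  
t 15.4 at [523.6 371.8 203.3] yaw -9.2 grip 65.8 F [ 0.6  0.1 -0.3]
456 -84 130 70 | [-15.36, 0.21, 2.44] [-0.0, -0.0, -26.4]
456 -84 130 70 | [-13.85, -6.64, 2.45] [-0.0, -0.0, -26.4]
456 -84 130 70 | [-9.45, -12.11, 2.45] [-0.0, -0.0, -26.4]
456 -84 13 70 | [0.0, 0.0, 11.7] [0.0, 0.0, 0.0]
```

```bash
python3 - <<'E'
from h import *
from meas import blobs
s=np.load('/tmp/top.npy',allow_pickle=True).item()
im=s['image']; h=cv2.cvtColor(im,cv2.COLOR_BGR2HSV); h0=cv2.cvtColor(cv2.imread('pics/top1.png'),cv2.COLOR_BGR2HSV)
for q in (h0,h):
    m=((q[...,1]>115)&(q[...,0]<20)).astype(np.uint8); m[:255]=0;m[300:]=0;m[:,:312]=0;m[:,355:]=0
    cs,_=cv2.findContours(cv2.morphologyEx(m,2,np.ones((3,3))),0,1)
    for c in cs:
        if cv2.contourArea(c)>60: r=cv2.minAreaRect(c); print(np.round(r[0],1),np.round(r[1],1),r[2],onz(s,*r[0],40))
    print('-')
cv2.imwrite('pics/c6.png',np.hstack([cv2.resize(im[240:310,310:400],(400,311),interpolation=2),cv2.resize(im[200:320,75:230],(400,311),interpolation=2)]))
E
```

```text
[334.6 275.5] [21.5 25.2] 20.556045532226562 [455.9 -82.9  40. ]
-
[333. 277.] [42. 44.] -0.0 [452.5 -79.2  40. ]
-
```

View pics/c6.png

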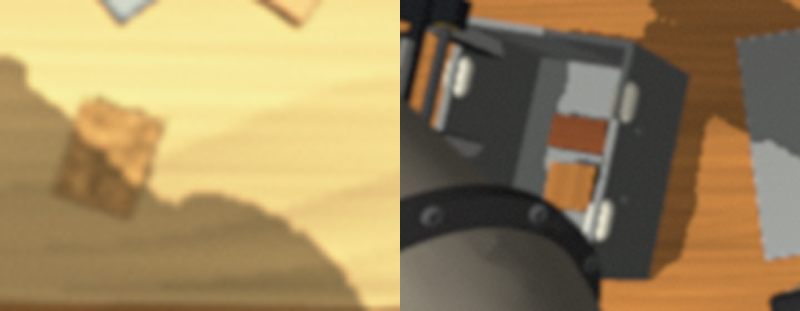

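h is unmoved (just in shadow); f and d lie in the tub. Next is h.

```bash
python3 -m inch '[[[-15.4,0.2,1],[0,0,-26.4],0.75],[[-15.4,0.2,1],[0,0,-26.4],0.75],[[-15.4,0.2,1],[0,0,-26.4],0.75],[[-15.4,0.2,1],[0,0,-26.4],0.75]]' >/dev/null
python3 -m inch '[[[-13.8,-6.6,2],[0,0,-26.4],0.75],[[-13.8,-6.6,2],[0,0,-26.4],0.75],[[-13.8,-6.6,2],[0,0,-26.4],0.75],[[-13.8,-6.6,2],[0,0,-26.4],0.75]]' >/dev/null
python3 go.py "456 -84 110 70"
```

```text
t 16.2 at [477.3  59.4 171.8] yaw 43.9 grip 70.4 F [0.2 0.6 0.3]
456 -84 110 70 | [-8.88, -11.43, 6.23] [-0.3, -0.1, -26.2]
```

```bash
python3 -m inch '[[[-8.9,-11.4,4.2],[0,0,-26.2],0.75],[[-8.9,-11.4,4.2],[0,0,-26.2],0.75],[[-8.9,-11.4,6.2],[0,0,-26.2],0.75],[[-8.9,-11.4,6.2],[0,0,-26.2],0.75],[[-8.9,-11.4,6.2],[0,0,-26.2],0.75]]' >/dev/null
python3 go.py "456 -84 13 70"
```

```text
t 16.7 at [454.  -87.  108.2] yaw 69.9 grip 70.8 F [0.5 0.4 0.8]
456 -84 13 70 | [-0.15, 0.4, 9.52] [-0.3, -0.4, -0.1]
```

```bash
python3 -m inch '[[[-0.1,0.4,5],[0,0,0],0.75],[[-0.1,0.4,8],[0,0,0],0.75],[[-0.1,0.4,9],[0,0,0],0.75],[[-0.1,0.4,9.5],[0,0,0],0.75],[[-0.1,0.4,9.5],[0,0,0],0.75]]' |grep -E "pos|force"
python3 -m inch '[[[0,0,0],[0,0,0],0.3],[[0,0,0],[0,0,0],0.3],[[0,0,0],[0,0,0],0.3],[[0,0,0],[0,0,0],0.3],[[0,0,0],[0,0,0],0.3]]' 40 | tail -2
python3 -m inch '[[[0,0,0],[0,0,0],0.3],[[0,0,-3],[0,0,0],0.3],[[0,0,-3],[0,0,0],0.3]]' | tail -1
python3 go.py "475 360 195 -9.5"
```

```text
position: [456.1, -83.4, 13.8]
contact_force: [0.3, -0.5, 1.0]
contact_force: [-2.3, -0.9, 9.4]
grip_width: 42.8
grip_width: 43.5
t 18.0 at [458.2 -83.5  46.7] yaw 69.9 grip 43.5 F [0.3 0.8 0.2]
475 360 195 -9.5 | [4.57, 14.05, -5.01] [-0.1, 0.0, 26.5]
475 360 195 -9.5 | [10.35, 10.55, -4.98] [-0.1, 0.0, 26.5]
475 360 195 -9.5 | [13.98, 4.84, -4.96] [-0.1, 0.0, 26.5]
```

```bash
python3 -m inch '[[[0,0,-5],[0,0,0],0.3],[[0,0,-10],[0,0,0],0.3],[[0,0,-14],[0,0,0],0.3],[[0,0,-15],[0,0,0],0.3]]' |tail -1
python3 -m inch '[[[4.6,14,0],[0,0,26.5],0.3],[[4.6,14,0],[0,0,26.5],0.3],[[4.6,14,0],[0,0,26.5],0.3],[[4.6,14,0],[0,0,26.5],0.3]]' |tail -1
python3 -m inch '[[[10.4,10.5,0],[0,0,26.5],0.3],[[10.4,10.5,0],[0,0,26.5],0.3],[[10.4,10.5,0],[0,0,26.5],0.3],[[10.4,10.5,0],[0,0,26.5],0.3]]' |tail -1
python3 go.py "450 385 200 -9.5"
```

```text
grip_width: 43.3
grip_width: 43.5
grip_width: 43.5
t 19.2 at [470.5 215.8 197.3] yaw 16.4 grip 43.5 F [-0.  -0.3 -0.4]
450 385 200 -9.5 | [16.81, 2.81, -0.38] [0.0, 0.4, 25.9]
```

```bash
python3 -m inch '[[[16.6,4,-0.4],[0,0.3,25.9],0.3],[[16.6,4,-0.4],[0,0.3,25.9],0.3],[[16.6,4,-0.4],[0,0.3,25.9],0.3],[[16.6,4,-0.4],[0,0.3,25.9],0.3],[[16.6,4,-0.4],[0,0.3,25.9],0.3]]' |grep -E "pos|grip"
python3 -m inch '[[[0,0,5],[0,0,0],0.3],[[0,0,10],[0,0,0],0.3],[[0,0,11.5],[0,0,0],0.3],[[0,0,11.5],[0,0,0],0.3]]' | grep -E "pos|grip"
python3 -m inch '[[[0,0,0],[0,0,0],0.6],[[0,0,0],[0,0,0],0.6],[[0,0,0],[0,0,0],0.6]]' | grep -E "force|grip"
python3 -m inch '[[[0,0,-5],[0,0,0],0.6],[[0,0,-10],[0,0,0],0.6],[[0,0,-12.5],[0,0,0],0.6],[[0,0,-12.5],[0,0,0],0.6]]' >/dev/null
python3 chk.py t7.png
python3 go.py "556 -89 130 -53"
```

```text
position: [459.3, 392.1, 199.1]
grip_width: 43.3
position: [458.1, 390.8, 81.8]
grip_width: 43.3
contact_force: [-0.9, -0.1, -0.1]
grip_width: 56.3
g 6.8  b 6.1  e 6.2  h 35.8  d 60.0  f 49.3  lid 34.4  
t 20.9 at [460.4 392.1 211.5] yaw -9.3 grip 56.2 F [ 0.7  0.6 -0.8]
556 -89 130 -53 | [-15.31, 5.74, 2.69] [0.0, -0.0, 14.6]
556 -89 130 -53 | [-13.38, 9.41, 2.7] [0.0, -0.0, 14.6]
556 -89 130 -53 | [-10.58, 12.47, 2.71] [0.0, -0.0, 14.6]
```

```bash
python3 -m inch '[[[-15.3,5.7,1],[0,0,14.6],0.65],[[-15.3,5.7,1],[0,0,14.6],0.65],[[-15.3,5.7,1],[0,0,14.6],0.65],[[-15.3,5.7,1],[0,0,14.6],0.65]]' >/dev/null
python3 -m inch '[[[-13.4,9.4,2],[0,0,14.6],0.65],[[-13.4,9.4,2],[0,0,14.6],0.65],[[-13.4,9.4,2],[0,0,14.6],0.65],[[-13.4,9.4,2],[0,0,14.6],0.65]]' >/dev/null
python3 -m inch '[[[-10.6,12.5,5],[0,0,14.6],0.65],[[-10.6,12.5,5],[0,0,14.6],0.65],[[-10.6,12.5,5],[0,0,14.6],0.65],[[-10.6,12.5,5],[0,0,14.6],0.65]]' >/dev/null
python3 go.py "556 -89 17 -53"
```

```text
t 22.1 at [ 552.6 -105.   128.1] yaw -53.9 grip 61.1 F [0.1 0.5 0. ]
556 -89 17 -53 | [1.26, -1.1, 11.11] [0.1, 0.2, -0.9]
```

```bash
python3 -m inch '[[[1.2,-1.1,4],[0,0,-0.9],0.65],[[1.2,-1.1,8],[0,0,-0.9],0.65],[[1.2,-1.1,10.5],[0,0,-0.9],0.65],[[1.2,-1.1,11.1],[0,0,-0.9],0.65],[[1.2,-1.1,11.1],[0,0,-0.9],0.65]]' |grep -E "pos|force"
python3 -m inch '[[[0,0,0],[0,0,0],0.1],[[0,0,0],[0,0,0],0.1],[[0,0,0],[0,0,0],0.1],[[0,0,0],[0,0,0],0.1],[[0,0,0],[0,0,0],0.1]]' 50 | tail -2
python3 -m inch '[[[0,0,0],[0,0,0],0.1],[[0,0,-3],[0,0,0],0.1],[[0,0,-3],[0,0,0],0.1]]' | tail -1
python3 -m inch '[[[0,0,-5],[0,0,0],0.1],[[0,0,-10],[0,0,0],0.1],[[0,0,-14],[0,0,0],0.1],[[0,0,-15],[0,0,0],0.1]]' |tail -1
python3 go.py "530 372 200 -9.5"
```

```text
position: [555.1, -88.9, 16.5]
contact_force: [0.3, -0.4, 0.5]
contact_force: [-0.5, -0.1, 7.2]
grip_width: 29.5
grip_width: 29.5
grip_width: 29.3
t 23.8 at [559.2 -88.6 204.3] yaw -53.0 grip 29.3 F [ 0.6 -0.4 -1.4]
530 372 200 -9.5 | [8.46, -12.85, 0.07] [0.2, 0.0, -14.5]
530 372 200 -9.5 | [11.41, -10.32, 0.1] [0.2, 0.0, -14.5]
530 372 200 -9.5 | [13.63, -7.13, 0.13] [0.2, 0.0, -14.5]
```

```bash
python3 -m inch '[[[8.5,-12.8,0],[0,0,-14.5],0.1],[[8.5,-12.8,0],[0,0,-14.5],0.1],[[8.5,-12.8,0],[0,0,-14.5],0.1],[[8.5,-12.8,0],[0,0,-14.5],0.1]]' |tail -1
python3 -m inch '[[[11.4,-10.3,0],[0,0,-14.5],0.1],[[11.4,-10.3,0],[0,0,-14.5],0.1],[[11.4,-10.3,0],[0,0,-14.5],0.1],[[11.4,-10.3,0],[0,0,-14.5],0.1]]' |tail -1
python3 go.py "530 380 200 -9.5"
```

```text
grip_width: 29.1
grip_width: 29.3
t 24.6 at [536.2 230.9 202.1] yaw -23.2 grip 29.3 F [-0.2 -0.4 -1.4]
530 380 200 -9.5 | [13.46, -6.44, 0.2] [0.3, -0.1, -13.7]
```

```bash
python3 -m inch '[[[13.5,-6.4,0],[0,0,-13.7],0.1],[[13.5,-6.4,0],[0,0,-13.7],0.1],[[13.5,-6.4,0],[0,0,-13.7],0.1],[[13.5,-6.4,0],[0,0,-13.7],0.1],[[13.5,-6.4,0],[0,0,-13.7],0.1]]' |grep -E "pos|grip"
python3 -m inch '[[[0,0,5],[0,0,0],0.1],[[0,0,10],[0,0,0],0.1],[[0,0,11.5],[0,0,0],0.1],[[0,0,11.5],[0,0,0],0.1]]' | grep -E "pos|grip"
python3 -m inch '[[[0,0,0],[0,0,0],0.5],[[0,0,0],[0,0,0],0.5],[[0,0,0],[0,0,0],0.5]]' | grep -E "force|grip"
python3 -m inch '[[[0,0,-5],[0,0,0],0.5],[[0,0,-10],[0,0,0],0.7],[[0,0,-12.5],[0,0,0],0.7],[[0,0,-12.5],[0,0,0],0.7]]' >/dev/null
python3 chk.py t8.png
python3 go.py "560 -179 130 -37"
```

```text
position: [529.5, 381.6, 200.7]
grip_width: 29.3
position: [529.4, 379.2, 83.6]
grip_width: 29.1
contact_force: [-0.1, -0.3, 0.1]
grip_width: 46.8
g 23.3  b 8.9  e 8.9  h 39.7  d 60.6  f 52.1  lid 34.1  
t 26.2 at [531.  380.8 213.7] yaw -9.5 grip 65.4 F [-0.9  0.9  0. ]
560 -179 130 -37 | [-18.25, 4.01, 2.78] [0.1, -0.1, 9.2]
560 -179 130 -37 | [-17.38, 6.87, 2.79] [0.1, -0.1, 9.2]
560 -179 130 -37 | [-16.05, 9.56, 2.8] [0.1, -0.1, 9.2]
```

```bash
python3 -m inch '[[[-18.2,4,1],[0,0,9.2],0.8],[[-18.2,4,1],[0,0,9.2],0.8],[[-18.2,4,1],[0,0,9.2],0.8],[[-18.2,4,1],[0,0,9.2],0.8]]' >/dev/null
python3 -m inch '[[[-17.4,6.9,2],[0,0,9.2],0.8],[[-17.4,6.9,2],[0,0,9.2],0.8],[[-17.4,6.9,2],[0,0,9.2],0.8],[[-17.4,6.9,2],[0,0,9.2],0.8]]' >/dev/null
python3 -m inch '[[[-16,9.5,5],[0,0,9.2],0.8],[[-16,9.5,5],[0,0,9.2],0.8],[[-16,9.5,5],[0,0,9.2],0.8],[[-16,9.5,5],[0,0,9.2],0.8]]' >/dev/null
python3 go.py "560 -179 14 -37"
```

```text
t 27.4 at [ 557.  -187.3  131.8] yaw -37.3 grip 75.3 F [ 0.7 -0.1  0.7]
560 -179 14 -37 | [0.82, -0.33, 11.78] [0.3, -0.1, -0.3]
```

```bash
python3 -m inch '[[[0.8,-0.3,4],[0.2,0,-0.3],0.8],[[0.8,-0.3,8],[0.2,0,-0.3],0.8],[[0.8,-0.3,11],[0.2,0,-0.3],0.8],[[0.8,-0.3,11.8],[0.2,0,-0.3],0.8],[[0.8,-0.3,11.8],[0.2,0,-0.3],0.8]]' |grep -E "pos|force"
python3 -m inch '[[[0,0,0],[0,0,0],0.3],[[0,0,0],[0,0,0],0.3],[[0,0,0],[0,0,0],0.3],[[0,0,0],[0,0,0],0.3],[[0,0,0],[0,0,0],0.3]]' 50 | tail -2
python3 -m inch '[[[0,0,0],[0,0,0],0.3],[[0,0,-3],[0,0,0],0.3],[[0,0,-3],[0,0,0],0.3]]' | tail -1
python3 -m inch '[[[0,0,-5],[0,0,0],0.3],[[0,0,-10],[0,0,0],0.3],[[0,0,-14],[0,0,0],0.3],[[0,0,-15],[0,0,0],0.3]]' |tail -1
python3 go.py "500 385 200 -9.5"
```

```text
position: [559.3, -179.0, 12.9]
contact_force: [-0.9, -0.3, 1.7]
contact_force: [-1.5, -1.1, 7.8]
grip_width: 45.4
grip_width: 45.4
grip_width: 45.5
t 29.1 at [ 562.8 -179.8  201.6] yaw -37.0 grip 45.5 F [-0.4  0.8 -0. ]
500 385 200 -9.5 | [13.78, -13.0, -0.02] [0.2, -0.0, -9.2]
500 385 200 -9.5 | [15.67, -10.64, 0.01] [0.2, -0.0, -9.2]
500 385 200 -9.5 | [17.17, -8.01, 0.04] [0.2, -0.0, -9.2]
```

```bash
python3 -m inch '[[[13.8,-13,0],[0,0,-9.2],0.3],[[13.8,-13,0],[0,0,-9.2],0.3],[[13.8,-13,0],[0,0,-9.2],0.3],[[13.8,-13,0],[0,0,-9.2],0.3]]' |tail -1
python3 -m inch '[[[15.7,-10.6,0],[0,0,-9.2],0.3],[[15.7,-10.6,0],[0,0,-9.2],0.3],[[15.7,-10.6,0],[0,0,-9.2],0.3],[[15.7,-10.6,0],[0,0,-9.2],0.3]]' |tail -1
python3 go.py "495 390 200 -9.5"
```

```text
grip_width: 45.0
grip_width: 45.4
t 29.9 at [519.4 202.  199.1] yaw -18.5 grip 45.4 F [ 1.1 -0.5 -0.5]
495 390 200 -9.5 | [17.06, -8.27, -0.16] [0.7, -0.0, -9.0]
```

```bash
python3 -m inch '[[[17.1,-8.3,-0.3],[0.5,0,-9],0.3],[[17.1,-8.3,-0.3],[0.5,0,-9],0.3],[[17.1,-8.3,-0.3],[0.5,0,-9],0.3],[[17.1,-8.3,-0.3],[0.5,0,-9],0.3],[[17.1,-8.3,-0.3],[0.5,0,-9],0.3]]' |grep -E "pos|grip"
python3 -m inch '[[[0,0,5],[0,0,0],0.3],[[0,0,10],[0,0,0],0.3],[[0,0,11],[0,0,0],0.3],[[0,0,11],[0,0,0],0.3]]' | grep -E "pos|grip"
python3 -m inch '[[[0,0,0],[0,0,0],0.65],[[0,0,0],[0,0,0],0.65],[[0,0,0],[0,0,0],0.65]]' | grep -E "force|grip"
python3 -m inch '[[[0,0,-5],[0,0,0],0.65],[[0,0,-10],[0,0,0],0.7],[[0,0,-12.5],[0,0,0],0.7],[[0,0,-12.5],[0,0,0],0.7]]' >/dev/null
python3 chk.py t9.png
python3 go.py "559 -271 130 -46"
```

```text
position: [491.4, 396.7, 200.5]
grip_width: 45.6
position: [490.7, 396.0, 89.0]
grip_width: 45.2
contact_force: [0.2, 0.1, 0.3]
grip_width: 60.7
g 22.1  b 17.8  e 7.2  h 39.3  d 67.5  f 50.3  lid 35.9  
t 31.6 at [492.5 397.1 218.8] yaw -9.1 grip 66.0 F [ 0.3 -0.2  0.4]
559 -271 130 -46 | [-16.24, 4.28, 2.16] [0.0, -0.1, 9.2]
559 -271 130 -46 | [-15.34, 6.83, 2.18] [0.0, -0.1, 9.2]
559 -271 130 -46 | [-14.05, 9.2, 2.19] [0.0, -0.1, 9.2]
559 -271 130 -46 | [-12.39, 11.33, 2.21] [0.0, -0.1, 9.2]
```

```bash
python3 -m inch '[[[-16.2,4.3,0],[0,0,9.2],0.75],[[-16.2,4.3,0],[0,0,9.2],0.75],[[-16.2,4.3,0],[0,0,9.2],0.75],[[-16.2,4.3,0],[0,0,9.2],0.75]]' >/dev/null
python3 -m inch '[[[-15.3,6.8,2],[0,0,9.2],0.75],[[-15.3,6.8,2],[0,0,9.2],0.75],[[-15.3,6.8,2],[0,0,9.2],0.75],[[-15.3,6.8,2],[0,0,9.2],0.75]]' >/dev/null
python3 -m inch '[[[-14,9.2,2],[0,0,9.2],0.75],[[-14,9.2,2],[0,0,9.2],0.75],[[-14,9.2,2],[0,0,9.2],0.75],[[-14,9.2,2],[0,0,9.2],0.75]]' >/dev/null
python3 -m inch '[[[-12.4,11.3,5],[0,0,9.2],0.75],[[-12.4,11.3,5],[0,0,9.2],0.75],[[-12.4,11.3,5],[0,0,9.2],0.75],[[-12.4,11.3,5],[0,0,9.2],0.75]]' >/dev/null
python3 go.py "559 -271 12 -46"
```

```text
t 33.1 at [ 552.  -289.7  123.2] yaw -46.9 grip 70.2 F [-0.1  0.1 -0.2]
559 -271 12 -46 | [1.82, -0.89, 11.12] [-0.0, 0.1, -0.9]
```

```bash
python3 -m inch '[[[1.8,-0.9,3],[0,0,-0.9],0.75],[[1.8,-0.9,7],[0,0,-0.9],0.75],[[1.8,-0.9,10.5],[0,0,-0.9],0.75],[[1.8,-0.9,11.1],[0,0,-0.9],0.75],[[1.8,-0.9,11.1],[0,0,-0.9],0.75]]' |grep -E "pos|force"
python3 -m inch '[[[0,0,0],[0,0,0],0.2],[[0,0,0],[0,0,0],0.2],[[0,0,0],[0,0,0],0.2],[[0,0,0],[0,0,0],0.2],[[0,0,0],[0,0,0],0.2]]' 50 | tail -2
python3 -m inch '[[[0,0,0],[0,0,0],0.2],[[0,0,-3],[0,0,0],0.2],[[0,0,-3],[0,0,0],0.2]]' | tail -1
python3 -m inch '[[[0,0,-5],[0,0,0],0.2],[[0,0,-10],[0,0,0],0.2],[[0,0,-14],[0,0,0],0.2],[[0,0,-15],[0,0,0],0.2]]' |tail -1
python3 go.py "480 375 205 -9.5"
```

```text
position: [558.1, -270.6, 11.5]
contact_force: [-0.1, -0.2, 1.0]
contact_force: [-1.7, 0.5, 7.1]
grip_width: 39.5
grip_width: 39.3
grip_width: 39.6
t 34.9 at [ 562.3 -271.7  200.5] yaw -46.0 grip 39.6 F [ 0.  -0.1 -0.1]
480 375 205 -9.5 | [9.75, -13.05, -0.22] [0.1, 0.0, -9.1]
480 375 205 -9.5 | [11.7, -11.34, -0.18] [0.1, 0.0, -9.1]
480 375 205 -9.5 | [13.35, -9.35, -0.16] [0.1, 0.0, -9.1]
480 375 205 -9.5 | [14.66, -7.11, -0.13] [0.1, 0.0, -9.1]
```

```bash
python3 -m inch '[[[9.7,-13,0],[0,0,-9.1],0.2],[[9.7,-13,0],[0,0,-9.1],0.2],[[9.7,-13,0],[0,0,-9.1],0.2],[[9.7,-13,0],[0,0,-9.1],0.2]]' |tail -1
python3 -m inch '[[[11.7,-11.3,0],[0,0,-9.1],0.2],[[11.7,-11.3,0],[0,0,-9.1],0.2],[[11.7,-11.3,0],[0,0,-9.1],0.2],[[11.7,-11.3,0],[0,0,-9.1],0.2]]' |tail -1
python3 -m inch '[[[13.3,-9.3,0],[0,0,-9.1],0.2],[[13.3,-9.3,0],[0,0,-9.1],0.2],[[13.3,-9.3,0],[0,0,-9.1],0.2],[[13.3,-9.3,0],[0,0,-9.1],0.2]]' |tail -1
python3 go.py "475 378 205 -9.5"
```

```text
grip_width: 39.5
grip_width: 39.2
grip_width: 38.9
t 36.0 at [495.2 226.3 197.2] yaw -17.8 grip 38.9 F [ 0.2 -0.6 -0.6]
475 378 205 -9.5 | [13.83, -6.56, -0.82] [0.4, 0.0, -8.3]
```

```bash
python3 -m inch '[[[13.8,-6.6,-0.7],[0.3,0,-8.3],0.2],[[13.8,-6.6,-0.7],[0.3,0,-8.3],0.2],[[13.8,-6.6,-0.7],[0.3,0,-8.3],0.2],[[13.8,-6.6,-0.7],[0.3,0,-8.3],0.2],[[13.8,-6.6,-0.7],[0.3,0,-8.3],0.2]]' |grep -E "pos|grip"
python3 -m inch '[[[0,0,5],[0,0,0],0.2],[[0,0,10],[0,0,0],0.2],[[0,0,11],[0,0,0],0.2],[[0,0,11],[0,0,0],0.2]]' | grep -E "pos|grip"
python3 -m inch '[[[0,0,0],[0,0,0],0.6],[[0,0,0],[0,0,0],0.6],[[0,0,0],[0,0,0],0.6]]' | grep -E "force|grip"
python3 -m inch '[[[0,0,-5],[0,0,0],0.6],[[0,0,-10],[0,0,0],0.6],[[0,0,-12.5],[0,0,0],0.6],[[0,0,-12.5],[0,0,0],0.6]]' >/dev/null
python3 -c "
from cell import arm;print(arm.sense()['qpos'])"
python3 go.py "517 135 200 -81"
```

```text
position: [473.5, 379.5, 202.9]
grip_width: 39.3
position: [473.4, 377.6, 91.8]
grip_width: 39.3
contact_force: [-0.4, 0.7, 0.5]
grip_width: 56.1
[-0.14734133  0.3893769  -0.81849719  1.68386071  0.30612258  1.19459258
 -1.20524263]
t 37.6 at [475.7 379.9 223.8] yaw -9.4 grip 56.3 F [-0.6  1.9  0.4]
517 135 200 -81 | [-7.83, 2.69, 0.78] [0.0, -0.1, 23.9]
517 135 200 -81 | [-6.07, 5.63, 0.79] [0.0, -0.1, 23.9]
517 135 200 -81 | [-3.28, 7.6, 0.8] [0.0, -0.1, 23.9]
```

```bash
python3 - <<'E'
from h import *
s=snap('top','t10.png'); im=s['image']
cv2.imwrite('pics/c10.png',cv2.resize(im[165:320,75:500],(800,292),interpolation=2))
E
python3 go.py "517 135 200 99"
```

```text
t 37.7 at [475.2 379.  221.3] yaw -9.4 grip 56.1 F [ 0.6 -0.7 -0.4]
517 135 200 99 | [-5.85, 2.03, 0.53] [0.1, 0.0, -27.1]
517 135 200 99 | [-6.13, -0.86, 0.53] [0.1, 0.0, -27.1]
517 135 200 99 | [-5.07, -3.56, 0.53] [0.1, 0.0, -27.1]
517 135 200 99 | [-2.89, -5.47, 0.53] [0.1, 0.0, -27.1]
```

View pics/c10.png

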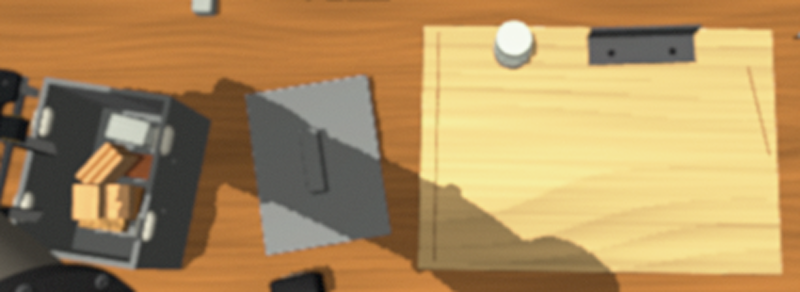

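Board is clear: all six offcuts are in the tub at crop (75–155, 110–230), and the lid (250–390, 76–254) hasn't moved. Now the lid, with jaws at yaw 99 (keeps joint 7 in range).

```bash
python3 -m inch '[[[-5.8,2,0],[0,0,-8],0.6],[[-5.8,2,0],[0,0,-16],0.6],[[-5.8,2,0],[0,0,-24],0.6],[[-5.8,2,0],[0,0,-27],0.6]]' >/dev/null
python3 -m inch '[[[-6.1,-0.9,0],[0,0,-8],0.6],[[-6.1,-0.9,0],[0,0,-16],0.6],[[-6.1,-0.9,0],[0,0,-24],0.6],[[-6.1,-0.9,0],[0,0,-27],0.6]]' >/dev/null
python3 -m inch '[[[-5,-3.6,0],[0,0,-8],0.6],[[-5,-3.6,0],[0,0,-16],0.6],[[-5,-3.6,0],[0,0,-24],0.6],[[-5,-3.6,0],[0,0,-27],0.6]]' >/dev/null
python3 -m inch '[[[-2.9,-5.5,5],[0,0,-8],0.6],[[-2.9,-5.5,5],[0,0,-16],0.6],[[-2.9,-5.5,5],[0,0,-24],0.6],[[-2.9,-5.5,5],[0,0,-27],0.6],[[-2.9,-5.5,5],[0,0,-27],0.6]]' |tail -1
python3 go.py "517.5 135.5 70 99" "517.5 135.5 26 99"
```

```text
grip_width: 56.5
t 39.4 at [516.  131.8 168.9] yaw 99.3 grip 56.5 F [-1.1  0.  -0.3]
517.5 135.5 70 99 | [-0.2, 0.35, 9.89] [-0.0, 0.1, 0.3]
517.5 135.5 26 99 | [0.0, 0.0, 4.4] [0.0, 0.0, 0.0]
```

```bash
python3 -m inch '[[[-0.2,0.35,4],[0,0,0.3],0.6],[[-0.2,0.35,8],[0,0,0.3],0.6],[[-0.2,0.35,10],[0,0,0.3],0.6],[[-0.2,0.35,10],[0,0,0.3],0.6]]' |tail -2
python3 -m inch '[[[0,0,1.5],[0,0,0],0.6],[[0,0,3],[0,0,0],0.6],[[0,0,3],[0,0,0],0.6]]' | grep -E "pos|force"
python3 -m inch '[[[0,0,0.5],[0,0,0],0.6],[[0,0,1],[0,0,0],0.6],[[0,0,1],[0,0,0],0.6]]' | grep -E "pos|force"
python3 -m inch '[[[0,0,0.0],[0,0,0],0.6],[[0,0,0.4],[0,0,0],0.6],[[0,0,0.4],[0,0,0],0.6]]' | grep -E "pos|force"
python3 go.py "517.5 135.5 26 99"
```

```text
contact_force: [0.3, -0.2, 0.4]
grip_width: 56.5
position: [514.9, 134.8, 35.1]
contact_force: [-1.2, -0.2, -0.1]
position: [514.7, 134.6, 24.8]
contact_force: [-0.3, 0.4, 0.3]
position: [514.6, 134.5, 20.6]
contact_force: [1.2, 0.8, -0.1]
t 40.7 at [514.6 134.5  20.6] yaw 99.0 grip 56.6 F [ 1.2  0.8 -0.1]
517.5 135.5 26 99 | [-0.3, 0.06, -0.54] [-0.1, -0.3, -0.0]
```

```bash
python3 -m inch '[[[-0.3,0.05,0],[0,0,0],0.6],[[-0.3,0.05,0],[0,0,0],0.1],[[-0.3,0.05,0],[0,0,0],0.1],[[-0.3,0.05,0],[0,0,0],0.1],[[-0.3,0.05,0],[0,0,0],0.1]]' 60|tail -2
python3 -m inch '[[[0,0,0],[0,0,0],0.1],[[0,0,0],[0,0,0],0.1],[[0,0,0],[0,0,0],0.1]]' |tail -2
python3 go.py
python3 -m inch '[[[0,0,-3],[0,0,0],0.1],[[0,0,-6],[0,0,0],0.1],[[0,0,-9],[0,0,0],0.1],[[0,0,-9],[0,0,0],0.1]]' |tail -2
python3 go.py "496.5 372.7 230 80.6"
```

```text
contact_force: [0.5, -1.0, 0.1]
grip_width: 28.0
contact_force: [-0.4, 0.9, -0.2]
grip_width: 21.5
t 41.5 at [517.4 135.5  20.6] yaw 99.0 grip 21.5 F [-0.4  0.9 -0.2]
contact_force: [-0.5, 0.1, -3.0]
grip_width: 21.7
t 41.9 at [519.6 136.4 113.7] yaw 99.0 grip 21.7 F [-0.5  0.1 -3. ]
496.5 372.7 230 80.6 | [-0.69, 11.85, -5.83] [-0.0, -0.0, 9.2]
496.5 372.7 230 80.6 | [1.2, 11.81, -5.82] [-0.0, -0.0, 9.2]
```

```bash
python3 -m inch '[[[0,0,-4],[0,0,0],0.1],[[0,0,-8],[0,0,0],0.1],[[0,0,-10],[0,0,0],0.1],[[0,0,-10],[0,0,0],0.1]]' |tail -1
python3 -m inch '[[[-0.7,11.8,0],[0,0,3],0.1],[[-0.7,11.8,0],[0,0,6],0.1],[[-0.7,11.8,0],[0,0,9.2],0.1],[[-0.7,11.8,0],[0,0,9.2],0.1]]' |tail -1
python3 go.py "496.5 372.7 195 80.6"
```

```text
grip_width: 21.8
grip_width: 21.5
t 42.7 at [507.5 257.3 213.4] yaw 89.9 grip 21.5 F [-0.9 -0.4 -2.3]
496.5 372.7 195 80.6 | [1.13, 11.54, 1.83] [-0.1, 0.0, 9.3]
```

```bash
python3 -m inch '[[[1.1,11.5,0],[0,0,4],0.1],[[1.1,11.5,0],[0,0,8],0.1],[[1.1,11.5,0],[0,0,9.3],0.1],[[1.1,11.5,0.8],[0,0,9.3],0.1],[[1.1,11.5,0.8],[0,0,9.3],0.1]]' |tail -1
python3 -m inch '[[[0,0,0],[0,0,0],0.1],[[0,0,0],[0,0,0],0.1]]' |tail -1
python3 - <<'E'
from h import *
s=snap('top','t11.png'); t=snap('side','s11.png')
a=cv2.resize(s['image'][180:330,60:230],(453,400),interpolation=2); b=cv2.resize(t['image'][260:440,240:400],(347,400),interpolation=2)
cv2.imwrite('pics/c11.png',np.hstack([a,b]))
E
python3 go.py "496.5 372.7 185 80.6"
```

```text
grip_width: 21.4
grip_width: 21.4
t 43.5 at [497.  369.6 202.5] yaw 80.6 grip 21.3 F [-0.6 -0.8 -2.1]
496.5 372.7 185 80.6 | [0.1, 0.3, 1.75] [-0.2, -0.1, -0.0]
```

View pics/c11.png

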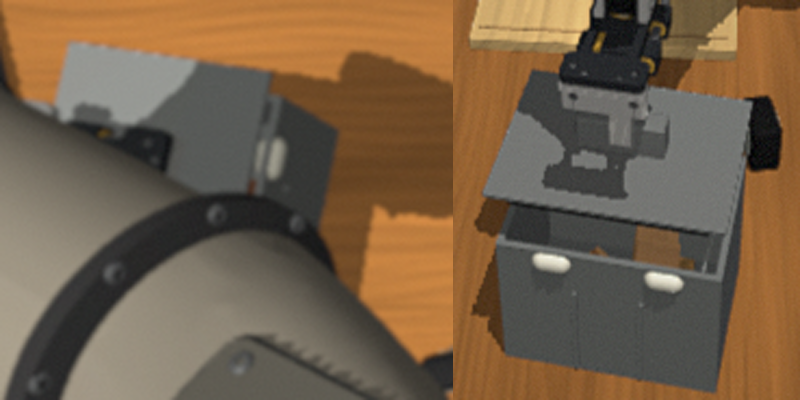

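```bash
python3 - <<'E'
from h import *
t=np.load('/tmp/side.npy',allow_pickle=True).item(); s=np.load('/tmp/top.npy',allow_pickle=True).item()
f=lambda x,y:(240+(x-453)/2.169,260+y/2.222)
def Q(n,pts,z):
    P=np.array([onz(t,*f(*p),z)[:2] for p in pts]); e=np.roll(P,-1,0)-P
    print(n,P.tolist(),'c',P.mean(0).round(1),np.linalg.norm(e,axis=1).round(),np.degrees(np.arctan2(e[:,1],e[:,0])).round(1))
Q('lid',[(530,70),(751,100),(726,232),(484,193)],209)
Q('tubnear',[(499,238),(720,277)],150)
g=lambda x,y:(60+x/2.665,180+y/2.667)
P=[onz(s,*g(*p),209)[:2].tolist() for p in [(70,43),(270,71)]]; print('top lid +x edge',P)
E
python3 - <<'E'
# tub near edge from the first side image
import sys; sys.path.insert(0,'.')
from h import *
import cv2
t=np.load('/tmp/side.npy',allow_pickle=True).item()
im=cv2.imread('pics/side1.png'); g=cv2.cvtColor(im,cv2.COLOR_BGR2GRAY)
cv2.imwrite('pics/c12.png',cv2.resize(im[300:440,250:390],(630,630),interpolation=2))
E
```

```text
lid [[590.7, 272.2], [383.4, 304.5], [408.4, 463.2], [613.4, 428.9]] c [499.  367.2] [210. 161. 208. 158.] [171.1  81.   -9.5 -98.2]
tubnear [[604.7, 424.3], [411.1, 459.0]] c [507.9 441.6] [197. 197.] [169.8 -10.2]
top lid +x edge [[612.8, 426.1], [588.2, 270.8]]
```

View pics/c12.png

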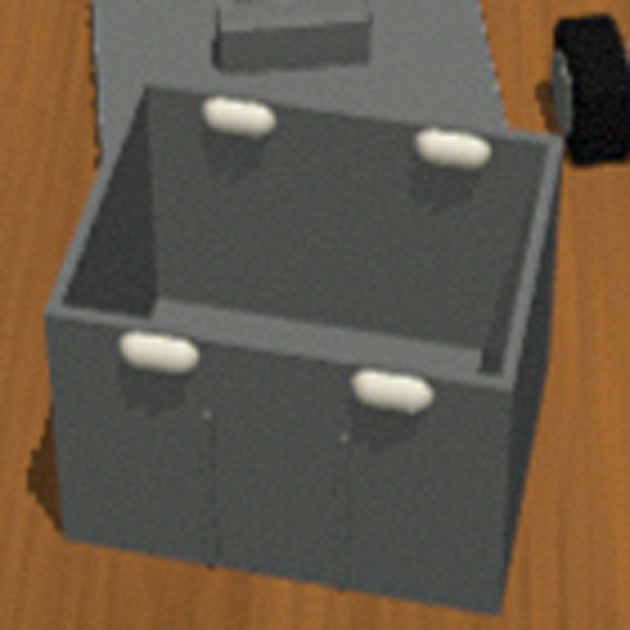

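```bash
python3 - <<'E'
from h import *
t=np.load('/tmp/side.npy',allow_pickle=True).item()
P=np.array([onz(t,250+(x)/4.5,300+(y)/4.5,150)[:2] for x,y in [(148,86),(561,137),(512,387),(47,314)]]); e=np.roll(P,-1,0)-P
print(P.tolist(),'c',P.mean(0).round(1),np.linalg.norm(e,axis=1).round(),np.degrees(np.arctan2(e[:,1],e[:,0])).round(1))
E
python3 go.py
```

```text
[[576.1, 290.8], [386.3, 316.0], [409.9, 462.1], [605.3, 431.1]] c [494.4 375. ] [191. 148. 198. 143.] [ 172.4   80.8   -9.  -101.8]
t 43.5 at [497.  369.6 202.5] yaw 80.6 grip 21.3 F [-0.6 -0.8 -2.1]
```

```bash
python3 -m inch '[[[0.26,0.53,1],[0,0,0],0.1],[[0.26,0.53,2.2],[0,0,0],0.1],[[0.26,0.53,2.2],[0,0,0],0.1],[[0.26,0.53,2.2],[0,0,0],0.1]]' |grep -E "pos|force"
python3 go.py "495.3 375.3 172 80.7"
```

```text
position: [495.1, 375.0, 179.9]
contact_force: [0.5, 1.6, -2.0]
t 43.9 at [495.1 375.  179.9] yaw 80.6 grip 21.6 F [ 0.5  1.6 -2. ]
495.3 375.3 172 80.7 | [-0.02, 0.03, 0.79] [-0.3, -0.1, -0.1]
```

```bash
python3 -m inch '[[[0,0.02,0.5],[-0.3,0,0],0.1],[[0,0.02,0.8],[-0.3,0,0],0.1]]' |grep -E "pos|force"
python3 -m inch '[[[0,0,0.4],[0,0,0],0.1],[[0,0,0.4],[0,0,0],0.1]]' |grep -E "pos|force"
python3 -m inch '[[[0,0,0.3],[0,0,0],0.1],[[0,0,0.3],[0,0,0],0.1]]' |grep -E "pos|force|grip"
```

```text
position: [495.1, 375.1, 171.6]
contact_force: [-0.7, -0.0, -2.1]
position: [495.0, 374.7, 166.9]
contact_force: [0.0, 1.0, -2.0]
position: [494.9, 375.2, 163.9]
contact_force: [-0.1, 0.9, -1.1]
grip_width: 21.6
```

The lid's bead is inside the mouth with no side load; now press past the catches.

```bash
python3 -m inch '[[[0,0,0.3],[0,0,0],0.1],[[0,0,0.3],[0,0,0],0.1]]' |grep -E "pos|force|grip"
python3 -m inch '[[[0,0,0.3],[0,0,0],0.1],[[0,0,0.3],[0,0,0],0.1]]' |grep -E "pos|force|grip"
python3 -m inch '[[[0,0,0.4],[0,0,0],0.1],[[0,0,0.4],[0,0,0],0.1]]' |grep -E "pos|force|grip"
```

```text
position: [495.1, 375.5, 161.2]
contact_force: [0.5, -0.5, 2.4]
grip_width: 21.5
position: [495.4, 375.6, 158.3]
contact_force: [0.7, 0.3, 2.1]
grip_width: 21.6
position: [495.4, 375.3, 153.8]
contact_force: [1.3, -0.3, -2.8]
grip_width: 21.8
```

```bash
python3 -m inch '[[[0,0,0.4],[0,0,0],0.1],[[0,0,0.4],[0,0,0],0.1]]' |grep -E "pos|force|grip"
python3 -m inch '[[[0,0,0.3],[0,0,0],0.1],[[0,0,0.3],[0,0,0],0.1]]' |grep -E "pos|force|grip"
```

```text
position: [495.2, 374.8, 148.8]
contact_force: [1.6, 2.3, -8.2]
grip_width: 21.2
position: [495.3, 374.9, 148.5]
contact_force: [-9.6, -13.5, 41.8]
grip_width: 21.6
```

It seated at 148.5 − 20.6 = 127.9 mm, against an expected 128, with a hard stop. Relieve, release, retreat and check.

```bash
python3 -m inch '[[[0,0,0],[0,0,0],0.1],[[0,0,0],[0,0,0],0.1]]' |grep -E "pos|force"
python3 -m inch '[[[0,0,0],[0,0,0],0.6],[[0,0,0],[0,0,0],0.6],[[0,0,0],[0,0,0],0.6],[[0,0,0],[0,0,0],0.6]]' |grep -E "pos|force|grip"
python3 -m inch '[[[0,0,-3],[0,0,0],0.6],[[0,0,-7],[0,0,0],0.6],[[0,0,-11],[0,0,0],0.6],[[0,0,-11],[0,0,0],0.6]]' |grep -E "pos|force"
python3 -m inch '[[[0,-10,-4],[0,0,0],0.6],[[0,-18,-4],[0,0,0],0.6],[[0,-18,-4],[0,0,0],0.6],[[0,-18,-4],[0,0,0],0.6],[[0,-18,-4],[0,0,0],0.6]]' |grep -E "pos|force"
python3 - <<'E'
from h import *
s=snap('top','t13.png'); t=snap('side','s13.png')
a=cv2.resize(s['image'][180:330,60:230],(400,400),interpolation=2); b=cv2.resize(t['image'][280:440,240:400],(400,400),interpolation=2)
cv2.imwrite('pics/c13.png',np.hstack([a,b]))
E
```

```text
position: [495.2, 374.9, 148.6]
contact_force: [-0.5, -0.4, 11.3]
position: [495.2, 374.8, 148.5]
contact_force: [0.4, -0.8, -0.5]
grip_width: 50.3
position: [496.3, 377.0, 263.6]
contact_force: [-1.2, 1.3, 0.0]
position: [467.2, 194.2, 303.1]
contact_force: [-0.3, -0.1, -0.3]
```

View pics/c13.png

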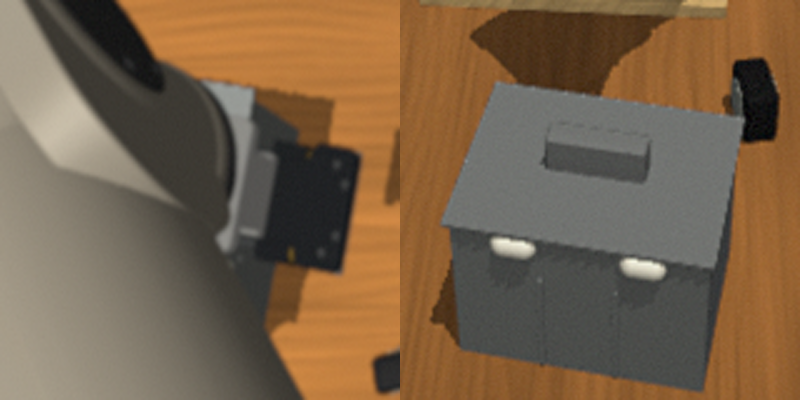

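Lid sits flat and parallel on the rim: corners at (497,83), (743,118), (714,268), (443,226) of the right crop. One numeric check, then hand in.

```bash
python3 - <<'E'
from h import *
t=np.load('/tmp/side.npy',allow_pickle=True).item()
for z in (155,169):
    P=np.array([onz(t,240+(x-400)/2.5,280+y/2.5,z)[:2] for x,y in [(497,83),(743,118),(714,268),(443,226)]]); e=np.roll(P,-1,0)-P
    print(z,P.mean(0).round(1),np.linalg.norm(e,axis=1).round(1),np.degrees(np.arctan2(e[:,1],e[:,0])).round(1))
im=t['image'].astype(int); a=cv2.imread('pics/side1.png').astype(int)
for n,(u,v,r) in dict(jar=(266,240,10),bracket=(272,212,10),wrench=(393,235,10),tape=(382,320,10),screwdr=(235,233,10)).items(): print(n,np.abs(im-a)[v-r:v+r,u-r:u+r].mean().round(1),end=' ')
print(arm.sense()['time'],arm.hand_in())
E
```

```text
155 [496.  374.2] [206.9 159.6 206.1 160.5] [170.9  80.8  -8.9 -98.9]
169 [495.3 387.7] [203.7 157.  202.7 158.1] [170.8  80.8  -8.9 -98.8]
jar 1.8 bracket 2.2 wrench 30.9 tape 6.6 screwdr 2.5 the job is handed in; nothing more can be done
47.1 None
```

All six offcuts on the board are in the tub, and the lid is pressed past its catches and fully home. The job was handed in at 47 s.

**Offcuts:** I moved b, d, e, f, h and a silver stub. I first took the stub for g, but its 29 mm grip width fits c better. I saw no seventh or eighth offcut, and the board was empty in the last top view of it.

**Lid:** It stopped hard at 127.9 mm above the tub's underside by the arm's reading, against 128 mm expected. The peak push was about 42 N on the wrist, through the gripped handle. In the final side view the plate is level and parallel to the rim, centred within about 2 mm of the tub.

**What disagreed:**
- **Fingertip height:** The fingertips stood about 20–25 mm higher than the TCP reading implied. My first two grasps of d closed above it without moving it. I corrected by going lower, feeling for contact.
- **Tools:** In the final side image the jar, bracket, screwdriver and tape regions match the start. The wrench region differs. I did not look at it again, but the arm never worked near it, so it is probably the arm or its shadow. I did not compare the hammer or the file.

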